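# Slide a bracket plate out to the overhang gauge and hold it for tacking

## Robot

A 6-joint arm with a two-finger parallel gripper is mounted at the origin on the work surface. World frame = base frame: x ahead of the robot, y to its left, z up, the work surface at z = 0. Lengths are in m, angles in degrees, forces in N, time in s.
With the tool pointing down it reaches from about 0.375 to 0.75 m from the base axis. Payload 9 kg.
Tool frame: the origin (TCP) lies where the fingers leave the gripper's body, on its centre line; the fingertips stand 73 mm ahead of it and the grasp point (between the pads) lies 54 mm ahead of it (robot.tip_reach is the distance from the TCP to the fingertips, in m); z points along the fingers, y is the direction in which the jaws open and shut (so a half turn about z gives the same grasp; the last joint's range is limited). The gripper opens to 85 mm and grips with 20 to 120 N. Pads are 22 mm wide; open, the fingers measure 114 mm over their backs; the gripper's body (76 mm by 85 mm) begins 54 mm behind the grasp point. The pads swing forward as they close: fully open they stand 13 mm farther back than shut.
Start: joints at [56.74, 5.964, 5.575, 89.605, 0, 77.527], TCP at [0.213, 0.561, 0.304] pointing down, gripper open.
Joint ranges: [-171.21, 171.21], [-48.23, 106.86], [-62.78, 66.21], [-105.2, 120.99], [-86.42, 89.51], [-180, 180]. Speed limits (degrees/s): [127.2, 127.2, 147.25, 180, 180, 180].

## Interface

Orientations are given as [roll, pitch, yaw] about the fixed x, y, z axes, in that order (R = Rz(yaw) Ry(pitch) Rx(roll)).
In Python, from plant import robot gives the robot as it stands. Calls block until the motion is done:
- robot.move_pose(position, orientation): joint-space move of the TCP to a pose.
- robot.line_to(position, vel=0.15, rotation=None, guard=None): straight line of the TCP; rotation=None keeps the orientation; vel is the mean speed in m/s. With guard (N) it stops when the force on the tool has changed by that much, and returns True; else False.
- robot.goto_joints(angles): joint-space move.
- robot.set_gripper(opening): finger opening in m; the grip force is fixed at half the most; returns when the fingers have stopped.
- robot.pause(seconds).
- robot.ik(position, orientation): joint angles nearest the present ones, or None.
- robot.observe(): the state.
- robot.grab_frame(name): name is "scene" or "top"; returns the picture (480x640x3 uint8, blue, green, red); there is no depth.
- robot.get_calibration(name): a dict with "vertical_fov" (degrees; the focal length in pixels is half the picture's height over the tangent of half this angle, whatever the lens; pixels are square), "cx", "cy" (the principal point, pixels), "rvec" (rotation vector, rad) and "tvec" (3), from world to camera coordinates, as OpenCV has them. Camera axes: x right, y down, z forward; pixel columns grow to the right and rows downward; lengths in m; the calibration is good to about 2 mm. A picture is of the moment at which its call begins. get_calibration takes no time and is no camera call.
A pose or a line that the arm cannot do raises robot.IKError and nothing moves.
- robot.job_done(): hands the job in, once; it reports no verdict.
The state is a dict: "time": time; "q": joint angles; "qvel": joint speeds; "joint_torque": joint torques, N m; "tool_pos": TCP position; "tcp_rot": TCP orientation; "ft_force": force on the tool from outside, world axes, zero at the start; "torque": the same for the moment, N m; "gripper_width": finger opening in m.
Only numpy, scipy, OpenCV 4.12 (cv2) and the standard library are available. Lean on these libraries where they do the work, as an engineer would, in place of code of your own. Each camera call takes 0.05 s, during which the arm holds its last target.

## Task

First turn the red gauge arm by its black knob until it stands square (90 degrees) across the way of the aluminium plate. Then slide the plate straight out along the steel rest, without lifting it off, until its leading edge lies right under the tip of the gauge arm, and keep hold of it so that it stays level and does not tip off: the program finishes while still holding the plate. Leave the gauge arm square and do not disturb the other things on the table.

Things in the scene. Friction and masses are not known exactly. Their poses are not given: they have to be found in the camera images.
- rest: Dark steel rest block fixed to the table, 80 mm tall, 160 mm wide (x), 240 mm long (y). Origin: on the table under the middle of its outer end edge; the block spans y = -240 to 0, x = -80 to +80 mm. Its +y is the outward direction in which the plate is slid; its +x points roughly away from the robot. A flat bar on its -x side carries the gauge's post, 175 mm beyond the outer edge.
- plate: Loose aluminium plate, 120 (x) by 260 (y) by 6 mm thick, flat on the rest, y pointing outward, at first 30 to 70 mm over the outer edge. Origin: centre of its underside. Upright rib near the tail at y = -105 mm, 60 mm long in x, 10 mm thick in y, top 51 mm above the underside. 0.48 to 0.78 kg. Centre of mass 143 mm behind the leading edge: at the gauge it tips off unless its tail is held.
- plate_edge (a point): Middle of the plate's leading (outward) edge at half thickness, 130 mm from the plate's origin along +y. Axes as the plate's.
- plate_rib (a point): On the rib of the plate, middle of its length and thickness, 35 mm above the plate's underside (16 mm below the rib's top). Axes as the plate's.
- gauge (a joint): Angle of the red gauge arm about its upright post, rad: 0 = arm points straight outward (+y of the rest), 1.571 = square across (pointing to +x of the rest, over the plate's way; the red stroke on the white dial). Grows clockwise seen from above. It moves stiffly (about 0.06 N m) and stays where it is left; it stops at 0 and 2.1.
- gauge_pivot (a point): On the axis of the gauge arm, at half thickness of the arm, 107.5 mm above the table; in the rest's frame at x = -110 mm, y = +175 mm. Arm 6 mm thick, 14 mm wide narrowing to 7 mm, 130 mm from the axis to its tip; there are 18 mm of air between the plate's top and the arm.
- gauge_tip (a point): Free end of the red gauge arm, on its centreline, 130 mm from its axis, at half thickness.
- gauge_knob (a point): Upright black pin on the gauge arm to move it by, 12 mm in diameter, 45 mm tall above the arm's top; this point is on its centreline 85 mm from the arm's axis, 27 mm above the top face of the arm, 18 mm below the top of the pin.
- collar: Bystander: steel pipe collar, 60 mm in diameter, 35 mm tall, on the table beside or under the overhang. Origin: centre of its underside.
- square: Bystander: blue magnetic angle piece (L of 90 mm legs, 18 mm tall) on the table beyond the rest. Origin: outer corner of the L, underside.
- hammer: Bystander: hammer lying on the table.
- wire_brush: Bystander: brush lying on the table.
- tin: Bystander: red tin, 80 mm in diameter, 100 mm tall.
- clamp: Bystander: screw clamp with wooden handle lying on the table, 240 mm long.
- offcut: Bystander: offcut of steel angle 150 mm long, 30 mm tall, on the table.

How it is judged (in metres and radians):
On the way:
1. gauge arm turned square (within 5 degrees) and at rest, the plate not yet slid out (value of joint gauge between 1.484 and 1.658 rad and velocity of joint gauge between -0.05 and 0.05 rad/s and distance of plate from where it was at the start of the episode below 0.02 m), for 0.3 s.
At the end, for the whole second after the job is handed in: Gauge arm at 90 degrees within 5; plate's leading edge within 8 mm of the arm's tip, along the plate; plate bearing on the rest, straight out (within 7 degrees, 40 mm sideways), level within 3 degrees, still, held by the fingers, nothing but the rest also carrying it (value of joint gauge between 1.484 and 1.658 rad and y of gauge_tip in the frame of plate_edge between -0.008 and 0.008 m and x of plate in the frame of rest between -0.04 and 0.04 m and z of plate in the frame of rest between 0.075 and 0.086 m and angle between the y axis of plate and the y axis of rest, either way round below 0.12 rad and angle between plate's own z axis and vertical below 0.05 rad and linear speed of plate below 0.02 m/s and contact force between plate and the fingers above 0.5 N and contact force between plate and rest above 0.3 N and contact force between plate and collar below 0.2 N); the arm keeps its last pose, push and grip.
It fails at once if the plate is lifted off the rest (z of plate in the frame of rest above 0.095 m).
It fails at once if the plate tips (angle between plate's own z axis and vertical above 0.17 rad).
It fails at once if a bystander is disturbed (moved more than 30 mm) (distance of any of collar, square, hammer, wire_brush, tin, clamp, offcut from where it was at the start of the episode above 0.03 m).
It also fails if it takes over 46 s, if anything falls off the work surface, if the arm or the gripper's body presses on something with over 40 N, if the wrist force passes 120 N, or if a joint passes its speed limit or range.

## Working session

There is one attempt and no reset: what is moved stays moved. The work goes in short steps, each a Python script; the robot and the scene stay as the last script left them, time stands still between calls to the robot, and variables do not carry over. Pictures are saved under pics/ and viewed, and the job is handed in when it is done.

```bash
mkdir -p pics; ls; python3 - <<'E'
from plant import robot
import cv2
for n in("scene","top"):
    cv2.imwrite(f"pics/{n}0.png",robot.grab_frame(n)); print(robot.get_calibration(n))
print(robot.observe())
E
```

```text
pics
{'vertical_fov': 51.20157632306058, 'cx': 317.43945563126954, 'cy': 240.83146374277203, 'rvec': array([ 1.96379205,  0.98819202, -0.57173911]), 'tvec': array([-0.29191113, -0.10748165,  1.6382212 ])}
{'vertical_fov': 50.959055647156895, 'cx': 318.8452305985056, 'cy': 238.1776865201463, 'rvec': array([ 2.12217852, -2.18333113,  0.12863959]), 'tvec': array([0.0114574 , 0.50238925, 1.40568743])}
{'time': 0.1, 'q': array([5.67389263e+01, 5.99427684e+00, 5.53211997e+00, 8.96053324e+01,
       6.04998362e-04, 7.75253435e+01]), 'qvel': array([-0.06911298, -0.10226615,  0.02736684,  0.02873789,  0.01282296,
        0.07594202]), 'joint_torque': array([ 5.41956266e-03, -5.58208001e+01,  5.04718816e+01,  1.30933055e-02,
       -3.69007257e-04,  3.28968076e-05]), 'tool_pos': array([0.21281314, 0.56076186, 0.30321526]), 'tcp_rot': array([-1.79934235e+02, -1.51689156e-02,  1.59213574e+02]), 'ft_force': array([ 0.79961768, -0.21352172,  0.04013716]), 'torque': array([ 0.05854812, -0.00500787, -0.00106099]), 'gripper_width': 0.08583519614574221}
```

View pics/scene0.png

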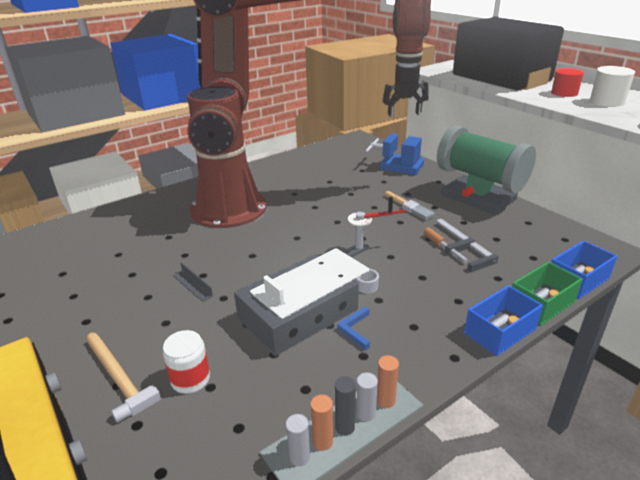

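View pics/top0.png

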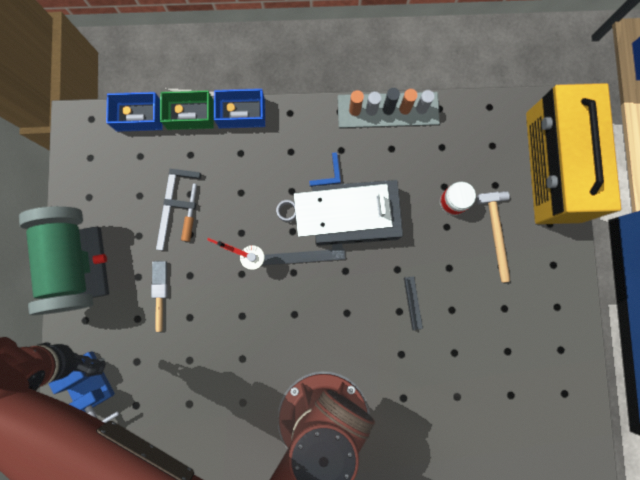

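The scene shows the plate on the rest. In the top view the plate is at about (295–392, 185–237), with the rib near (383,205). The dial is at (252,258) and the red arm tip near (209,239). I'll enlarge these areas.

```bash
python3 - <<'E'
import cv2
a=cv2.imread("pics/top0.png"); s=cv2.imread("pics/scene0.png")
cv2.imwrite("pics/t_crop.png",cv2.resize(a[165:275,265:415],(750,550),interpolation=cv2.INTER_CUBIC))
cv2.imwrite("pics/t_crop2.png",cv2.resize(a[220:280,200:280],(800,600),interpolation=cv2.INTER_CUBIC))
cv2.imwrite("pics/s_crop.png",cv2.resize(s[185:355,225:425],(800,680)[:2],interpolation=cv2.INTER_CUBIC)[:600])
E
```

```text
(no output)
```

View pics/t_crop.png

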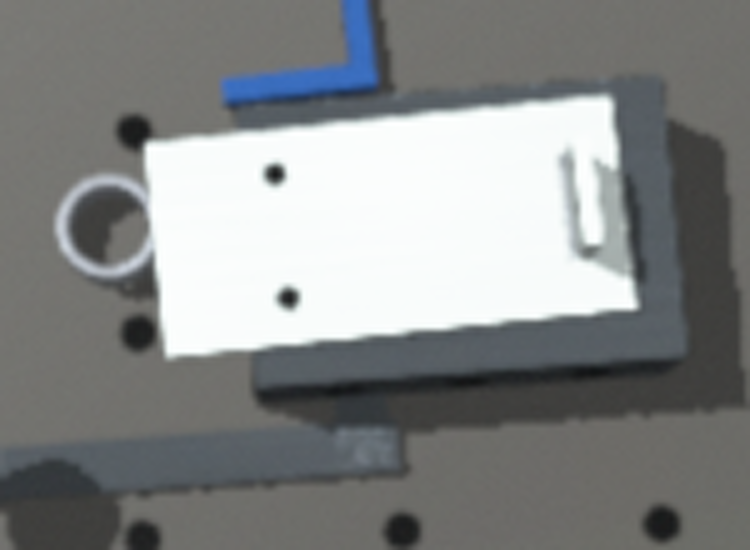

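View pics/t_crop2.png

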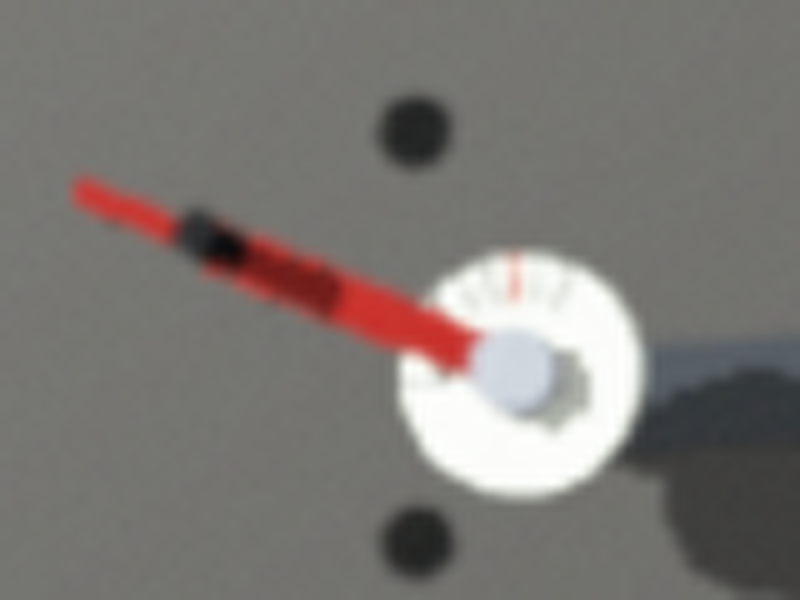

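View pics/s_crop.png

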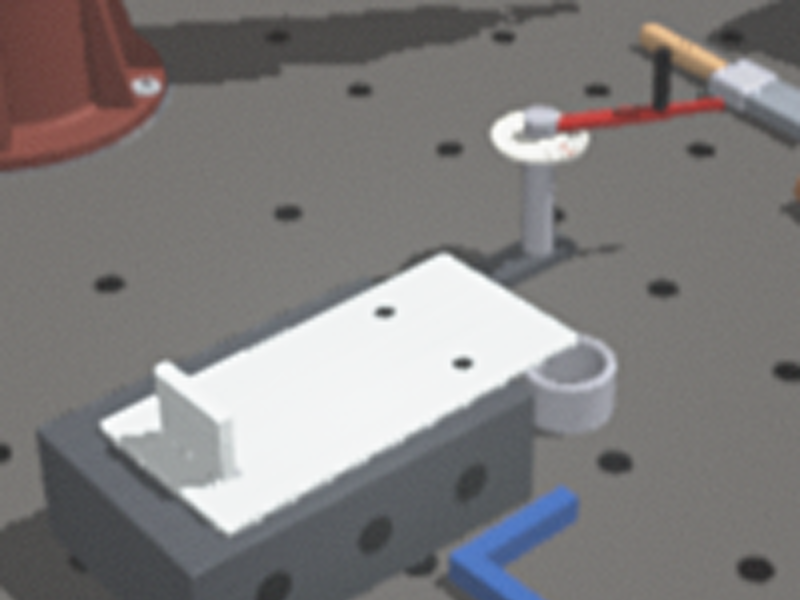

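```bash
cat > h.py <<'E'
import numpy as np, cv2
from plant import robot
def ray(name,uv,z):
    c=robot.get_calibration(name); f=240/np.tan(np.radians(c["vertical_fov"]/2))
    R,_=cv2.Rodrigues(c["rvec"]); t=c["tvec"]
    d=R.T@np.array([(uv[0]-c["cx"])/f,(uv[1]-c["cy"])/f,1.]); o=-R.T@t
    return o+d*(z-o[2])/d[2]
def proj(name,P):
    c=robot.get_calibration(name); f=240/np.tan(np.radians(c["vertical_fov"]/2))
    K=np.array([[f,0,c["cx"]],[0,f,c["cy"]],[0,0,1]])
    return cv2.projectPoints(np.array(P,float).reshape(-1,3),c["rvec"],c["tvec"],K,None)[0].reshape(-1,2)
def crop(u,v,x0,y0,s): return (x0+(u+.5)/s-.5, y0+(v+.5)/s-.5)
E
python3 - <<'E'
from h import *
np.set_printoptions(precision=4,suppress=True)
A=lambda u,v,z:ray("top",crop(u,v,265,165,5),z)
B=lambda u,v,z:ray("top",crop(u,v,200,220,10),z)
p=[A(145,142,.086),A(167,357,.086),A(612,95,.086),A(638,308,.086)]
for i in p:print("plate",i)
l=(p[0]+p[1])/2;t=(p[2]+p[3])/2;print("ctr",(l+t)/2,"len",np.linalg.norm(l-t),np.linalg.norm(p[0]-p[1]),"dir",np.degrees(np.arctan2(*(l-t)[[1,0]])))
r=[A(665,78,.08),A(685,357,.08),A(254,380,.08)]
print("rest",*r, np.linalg.norm(r[0]-r[1]),np.linalg.norm(r[1]-r[2]))
d=r[2]-r[1];print("dir",np.degrees(np.arctan2(d[1],d[0])))
print("pivot",B(515,370,.116),"tip",B(75,190,.1075),"knobtop",B(195,226,.1555))
S=lambda u,v,z:ray("scene",crop(u,v,225,185,4),z)
for n,q in dict(leadr=(443,253),leadf=(577,342),tailr=(102,427),tailf=(230,533)).items(): print(n,S(*q,.086))
print("restcorners",S(38,432,.08),S(193,580,.08),S(530,393,.08))
print("pivot",S(540,112,.116),"tip",S(722,102,.1075),"knob",S(662,50,.1555))
E
```

```text
plate [0.6241 0.0635 0.086 ]
plate [0.5033 0.054  0.086 ]
plate [ 0.6431 -0.1968  0.086 ]
plate [ 0.523  -0.2057  0.086 ]
ctr [ 0.5734 -0.0712  0.086 ] len 0.2607105760163208 0.12119559892724097 dir 94.24304689872342
rest [ 0.6533 -0.2276  0.08  ] [ 0.4958 -0.2312  0.08  ] [0.4899 0.0066 0.08  ] 0.15748368044789537 0.23784109768989953
dir 91.42054613998208
pivot [0.4475 0.1795 0.116 ] tip [0.5006 0.2994 0.1075] knobtop [0.4839 0.2571 0.1555]
leadr [0.5059 0.054  0.086 ]
leadf [0.6302 0.0585 0.086 ]
tailr [ 0.5284 -0.2052  0.086 ]
tailf [ 0.6479 -0.1956  0.086 ]
restcorners [ 0.5031 -0.2331  0.08  ] [ 0.6608 -0.2268  0.08  ] [0.6453 0.0101 0.08  ]
pivot [0.4454 0.1834 0.116 ] tip [0.5007 0.3    0.1075] knob [0.4844 0.256  0.1555]
```

```bash
python3 - <<'E'
from h import *
from scipy.optimize import least_squares
np.set_printoptions(precision=4,suppress=True)
A=lambda u,v:("top",crop(u,v,265,165,5)); B=lambda u,v:("top",crop(u,v,200,220,10)); S=lambda u,v:("scene",crop(u,v,225,185,4))
def fit(obs,x0):
    def res(p):
        c,s=np.cos(p[2]),np.sin(p[2]);o=[]
        for (cam,uv),(x,y,z) in obs:
            o+=list(proj(cam,[p[0]+c*x-s*y,p[1]+s*x+c*y,z])[0]-uv)
        return np.array(o)
    r=least_squares(res,x0); print(r.x,np.degrees(r.x[2])); print(r.fun.reshape(-1,2)); return r.x
rest=[(A(665,78),(.08,-.24,.08)),(A(685,357),(-.08,-.24,.08)),(A(254,380),(-.08,0,.08)),(B(515,370),(-.11,.175,.116)),
(S(38,432),(-.08,-.24,.08)),(S(193,580),(.08,-.24,.08)),(S(530,393),(.08,0,.08)),(S(540,112),(-.11,.175,.116))]
pl=[(A(145,142),(.06,.13,.086)),(A(167,357),(-.06,.13,.086)),(A(612,95),(.06,-.13,.086)),(A(638,308),(-.06,-.13,.086)),
(S(443,253),(-.06,.13,.086)),(S(577,342),(.06,.13,.086)),(S(102,427),(-.06,-.13,.086)),(S(230,533),(.06,-.13,.086))]
r=fit(rest,[.57,0,0]); p=fit(pl,[.57,-.07,.07])
c,s=np.cos(r[2]),np.sin(r[2]);R=np.array([[c,-s],[s,c]])
piv=r[:2]+R@[-.11,.175]; print("pivot",piv); 
for t in([.5007,.2997],[.4842,.2565]):
    d=R.T@(np.array(t)-piv);print("gauge",np.degrees(np.arctan2(d[0],d[1])),np.linalg.norm(d))
tgt=piv+R@[.13,0]; print("tip target",tgt)
d=np.array(p[:2])-r[:2];print("plate in rest",R.T@d,"edge", R.T@d+[0,.13])
E
```

```text
[0.5667 0.01   0.0448] 2.5675495540421815
[[-0.5852 -1.4082]
 [ 0.7667 -0.626 ]
 [ 0.1045  1.1424]
 [-0.1497 -0.5261]
 [-1.2642 -1.1857]
 [-0.6224 -1.052 ]
 [ 1.5208 -0.2831]
 [-0.1525  0.91  ]]
[ 0.5753 -0.071   0.0772] 4.425093186285306
[[ 0.1019 -0.3455]
 [ 0.0066 -0.7763]
 [-0.3077 -0.7363]
 [-0.192  -0.911 ]
 [-0.1284 -0.0768]
 [ 0.1236 -1.7141]
 [-0.671  -0.6188]
 [-0.8501 -0.6021]]
pivot [0.4489 0.1799]
gauge 25.93044867003183 0.13050546431269655
gauge 27.27853444562983 0.08432757040455163
tip target [0.5788 0.1857]
plate in rest [ 0.005  -0.0814] edge [0.005  0.0486]
```

```bash
cat > s1.py <<'E'
from h import *
piv=np.array([.4489,.1799]); W=2.57
def pose(g,z,r=.085):
    a=np.radians(90+W-g); yaw=(90+W-g)-180
    return [piv[0]+r*np.cos(a),piv[1]+r*np.sin(a),z],[180,0,yaw]
E
python3 - <<'E'
from s1 import *
print(robot.tip_reach)
p,o=pose(26.6,.28); print(p,o,robot.ik(p,o))
robot.move_pose(p,o)
p,o=pose(26.6,.193); print("guard",robot.line_to(p,vel=.1,guard=12))
robot.set_gripper(0.0)
s=robot.observe(); print(s["time"],s["tool_pos"],s["gripper_width"],s["ft_force"])
cv2.imwrite("pics/k1.png",cv2.resize(robot.grab_frame("scene")[120:320,280:480],(600,600)))
E
```

```text
0.0726
[np.float64(0.48351326807950745), np.float64(0.25753325107746133), 0.28] [180, 0, -114.03] [ 14.35667838  -3.37612829  -6.38046429  86.99566399   0.
 -51.61332162]
guard False
3.7333 [0.48354259 0.257541   0.19316376] 0.0102699304576232 [ 0.10312876 -0.09120367  1.64990324]
```

View pics/k1.png

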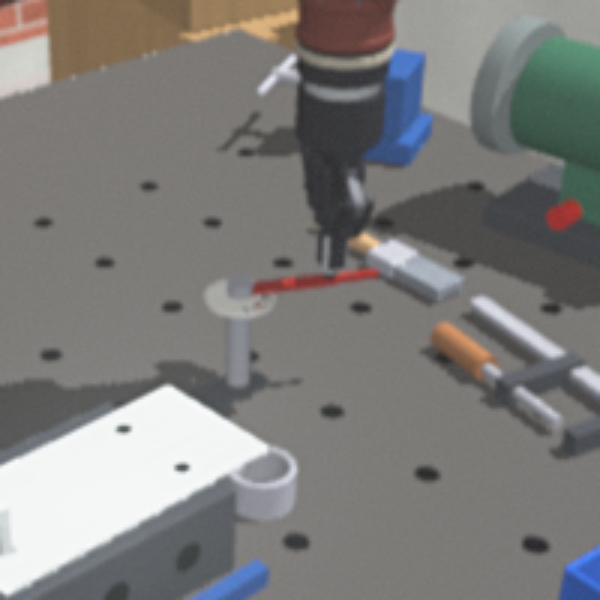

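The fingers hold the knob at about (330,260) in the crop, with a width of about 10 mm. Next I turn it.

```bash
python3 - <<'E'
from s1 import *
for g in np.linspace(26.6,90,9)[1:]:
    p,o=pose(g,.193); robot.line_to(p,vel=.06,rotation=o)
    s=robot.observe(); print(round(g,1),round(s["time"],2),s["ft_force"].round(1),s["gripper_width"].round(4))
print(s["tool_pos"],s["tcp_rot"],s["q"])
robot.set_gripper(.05)
p,o=pose(90,.26); robot.line_to(p,vel=.15)
# move to above rib
c,sn=np.cos(.0772),np.sin(.0772)
rib=np.array([.5753,-.071])+[.105*sn,-.105*c]; print("rib",rib)
robot.move_pose([*rib,.26],[180,0,4.425-180])
a=robot.grab_frame("top");b=robot.grab_frame("scene");cv2.imwrite("pics/top2.png",a);cv2.imwrite("pics/scene2.png",b)
cv2.imwrite("pics/t2a.png",cv2.resize(a[175:275,210:310],(600,600),interpolation=cv2.INTER_CUBIC))
cv2.imwrite("pics/s2a.png",cv2.resize(b[185:335,225:425],(800,600),interpolation=cv2.INTER_CUBIC))
print(robot.observe()["time"])
E
```

```text
Traceback (most recent call last):
AttributeError: 'float' object has no attribute 'round'
```

```bash
python3 - <<'E'
from s1 import *
for g in np.linspace(26.6,90,9)[2:]:
    p,o=pose(g,.193); robot.line_to(p,vel=.06,rotation=o)
    s=robot.observe(); print(round(g,1),round(s["time"],2),s["ft_force"].round(1),round(s["gripper_width"],4))
print(s["tool_pos"],s["tcp_rot"],s["q"])
robot.set_gripper(.05)
p,o=pose(90,.26); robot.line_to(p,vel=.15)
c,sn=np.cos(.0772),np.sin(.0772)
rib=np.array([.5753,-.071])+[.105*sn,-.105*c]; print("rib",rib)
robot.move_pose([*rib,.26],[180,0,4.425-180])
a=robot.grab_frame("top");b=robot.grab_frame("scene");cv2.imwrite("pics/top2.png",a);cv2.imwrite("pics/scene2.png",b)
cv2.imwrite("pics/t2a.png",cv2.resize(a[175:275,210:310],(600,600),interpolation=cv2.INTER_CUBIC))
cv2.imwrite("pics/s2a.png",cv2.resize(b[185:335,225:425],(800,600),interpolation=cv2.INTER_CUBIC))
print(robot.observe()["time"])
E
```

```text
42.4 4.47 [-1.3 -1.9  3.4] 0.0102
50.4 4.81 [-1.4 -3.   4.5] 0.0101
58.3 5.15 [-2.9 -3.   5.6] 0.0105
66.2 5.49 [-3.3 -3.   4.4] 0.0102
74.2 5.83 [-3.3 -2.   4.6] 0.0104
82.1 6.17 [-3.7 -2.2  5.9] 0.0104
90.0 6.52 [-3.9 -0.7  5.4] 0.0103
[0.53322055 0.18403313 0.19309207] [ 1.79977762e+02 -3.65176525e-02 -1.77252498e+02] [ 5.74871830e+00  2.40343393e-01 -1.18598025e+01  7.79351574e+01
  2.41195767e-02  3.00121644e+00]
rib [ 0.58339795 -0.17568726]
9.0333
```

View pics/t2a.png

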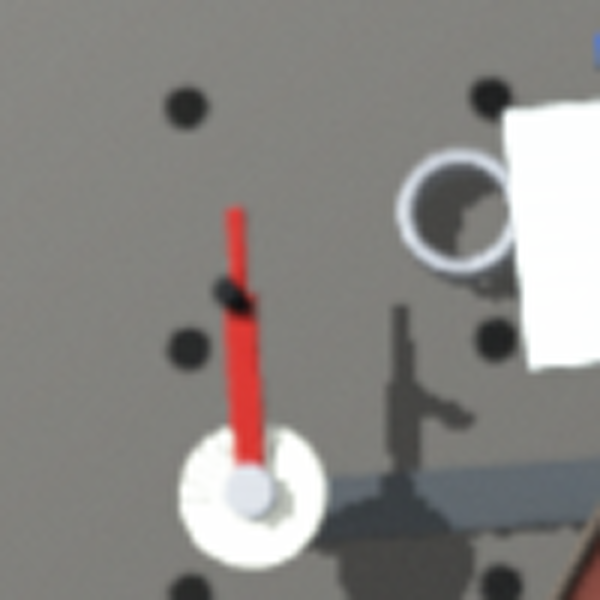

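View pics/s2a.png

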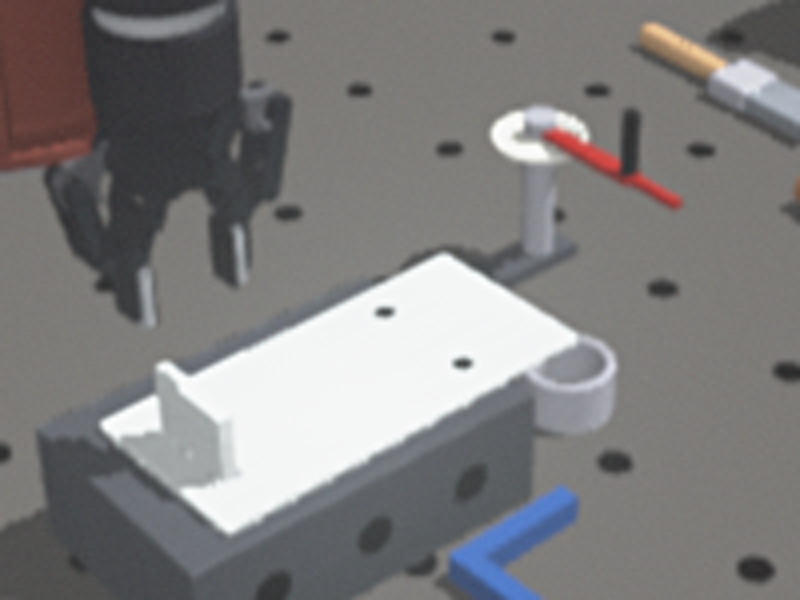

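The gauge tip is at crop (235,208) and its pivot at (251,488) in the top view. In the scene crop the tip is at (681,203) and the plate has not moved. I'll work out the angle.

```bash
python3 - <<'E'
from s1 import *
B=lambda u,v,z:ray("top",crop(u,v,210,175,6),z); S=lambda u,v,z:ray("scene",crop(u,v,225,185,4),z)
for n,t,p in(("top",B(235,209,.1075),B(251,489,.116)),("scene",S(680,203,.1075),S(540,112,.116))):
    for pv in (piv,p[:2]):
        d=t[:2]-pv; print(n,t,p,"gauge",90+W-np.degrees(np.arctan2(d[1],d[0])),np.linalg.norm(d))
E
```

```text
top [0.57741661 0.1855783  0.1075    ] [0.44874843 0.17851285 0.116     ] gauge 90.04012223999752 0.12864199621313194
top [0.57741661 0.1855783  0.1075    ] [0.44874843 0.17851285 0.116     ] gauge 89.42691742811832 0.12886202537013386
scene [0.57867077 0.18769523 0.1075    ] [0.44538152 0.18340301 0.116     ] gauge 89.13241702426784 0.13000468191214903
scene [0.57867077 0.18769523 0.1075    ] [0.44538152 0.18340301 0.116     ] gauge 90.72557964718166 0.13335833577197345
```

The gauge is within about 1° of square. Next I grasp the rib.

```bash
python3 - <<'E'
from s1 import *
x,y=.5834,-.1757
print("guard",robot.line_to([x,y,.169],vel=.08,guard=10))
f0=robot.observe()["ft_force"]
robot.set_gripper(0.0)
s=robot.observe(); print(s["time"],s["tool_pos"],s["tcp_rot"],s["gripper_width"],f0,s["ft_force"],s["torque"])
b=robot.grab_frame("scene")
cv2.imwrite("pics/s3.png",cv2.resize(b[185:335,225:425],(800,600),interpolation=cv2.INTER_CUBIC))
E
```

```text
guard False
10.7667 [ 0.58355841 -0.17567972  0.16940466] [-1.79995588e+02  3.06257191e-02 -1.75572282e+02] 0.009300942827309028 [-0.02615129 -0.69439793 -0.54739727] [0.35579201 1.0189135  3.13697279] [ 0.25312088  0.05772116 -0.04557095]
```

View pics/s3.png

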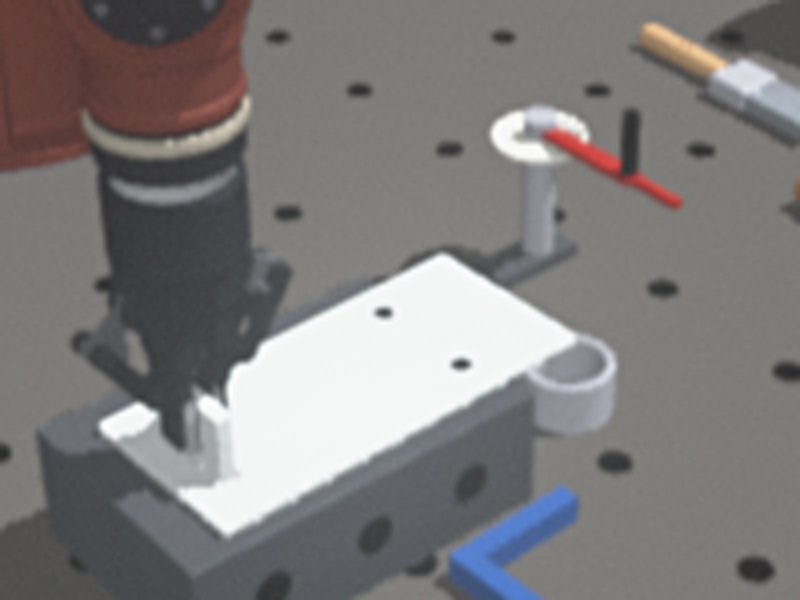

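The rib is gripped and the plate hasn't moved. Next I slide it most of the way, straightening its yaw as it goes.

```bash
python3 - <<'E'
from s1 import *
r=np.array([.5667,.01]);w=np.radians(W);R=np.array([[np.cos(w),-np.sin(w)],[np.sin(w),np.cos(w)]])
t0=R.T@(np.array([.5834,-.1757])-r); print("rib rest",t0)
for k,y in enumerate(np.linspace(t0[1],-.070,5)[1:]):
    a=(k+1)/4; t=r+R@[t0[0]+a*(.004-t0[0]),y]
    st=robot.line_to([*t,.1688],vel=.05,rotation=[180,0,4.425+a*(W-4.425)-180],guard=30)
    s=robot.observe();print(st,round(s["time"],2),s["tool_pos"].round(4),s["ft_force"].round(1),s["torque"].round(2))
    if st: break
a=robot.grab_frame("top");b=robot.grab_frame("scene")
cv2.imwrite("pics/t4.png",cv2.resize(a[175:275,210:310],(600,600),interpolation=cv2.INTER_CUBIC))
cv2.imwrite("pics/s4.png",cv2.resize(b[185:335,225:425],(800,600),interpolation=cv2.INTER_CUBIC))
E
```

```text
rib rest [ 0.00835643 -0.18626205]
False 11.55 [ 0.5813 -0.1469  0.1694] [-0.4 -2.8  6.2] [-0.26 -0.02 -0.01]
False 12.28 [ 0.5789 -0.1179  0.1694] [ 0.6 -1.8  6.3] [-0.33 -0.05  0.01]
False 13.02 [ 0.5765 -0.0889  0.1694] [ 0.6 -1.9  6.6] [-0.36 -0.    0.01]
False 13.75 [ 0.5742 -0.0601  0.1694] [ 1.5 -2.7  6.5] [-0.51 -0.05  0.06]
```

View pics/t4.png

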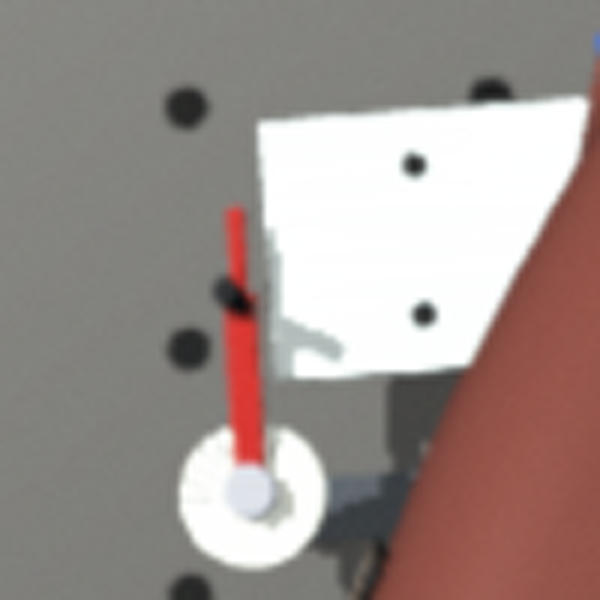

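View pics/s4.png

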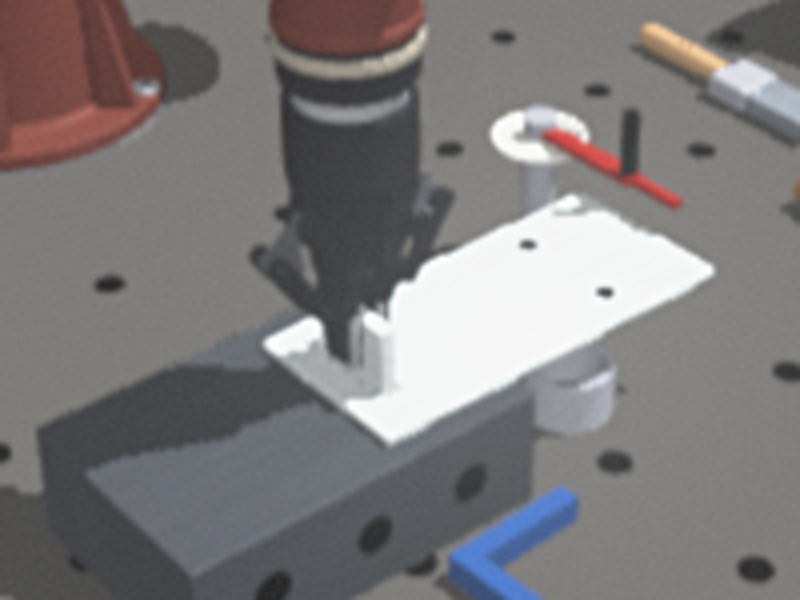

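The plate's leading corners are at (258,122) and (277,380) in the top crop, and (714,268) and (577,195) in the scene crop. It is level and short of the red arm.

```bash
python3 - <<'E'
from s1 import *
r=np.array([.5667,.01]);w=np.radians(W);R=np.array([[np.cos(w),-np.sin(w)],[np.sin(w),np.cos(w)]])
B=lambda u,v,z:ray("top",crop(u,v,210,175,6),z); S=lambda u,v,z:ray("scene",crop(u,v,225,185,4),z)
for n,a,b,t in(("top",B(258,122,.086),B(277,380,.086),B(235,209,.1075)),("scene",S(714,268,.086),S(577,195,.086),S(680,203,.1075))):
    L=[R.T@(q[:2]-r) for q in(a,b,t)]; print(n,*L)
    d=L[0]-L[1]; print(np.degrees(np.arctan2(d[1],d[0])),np.hypot(*d),"gap", L[2][1]-(L[1][1]+d[1]*(L[2][0]-L[1][0])/d[0]))
s=robot.observe();print(R.T@(s["tool_pos"][:2]-r))
E
```

```text
top [0.06286001 0.16495705] [-0.05807837  0.16302672] [0.01857875 0.17492117]
0.9144337581276412 0.1209537855426315 gap 0.010670907180747813
scene [0.06371585 0.16382846] [-0.05423617  0.15840107] [0.01992657 0.17697973]
2.6345256659259317 0.11807681424717935 gap 0.015166173195914234
[ 0.00437292 -0.0703759 ]
```

```bash
python3 - <<'E'
from s1 import *
r=np.array([.5667,.01]);w=np.radians(W);R=np.array([[np.cos(w),-np.sin(w)],[np.sin(w),np.cos(w)]])
t=r+R@[.004,-.070+.0112]
st=robot.line_to([*t,.1688],vel=.03,rotation=[180,0,W-180],guard=30); robot.pause(.3)
s=robot.observe();print(st,round(s["time"],2),R.T@(s["tool_pos"][:2]-r),s["tool_pos"],s["ft_force"].round(1),s["torque"].round(2),s["gripper_width"])
a=robot.grab_frame("top");b=robot.grab_frame("scene")
cv2.imwrite("pics/t5.png",cv2.resize(a[185:255,230:290],(600,700),interpolation=cv2.INTER_CUBIC)[:600])
cv2.imwrite("pics/s5.png",cv2.resize(b[210:285,325:425],(800,600),interpolation=cv2.INTER_CUBIC))
E
```

```text
False 14.68 [ 0.00443685 -0.0594355 ] [ 0.57379747 -0.04917677  0.16949996] [ 0.5 -4.1  6. ] [-0.92 -0.05 -0.  ] 0.008937279303052112
```

View pics/t5.png

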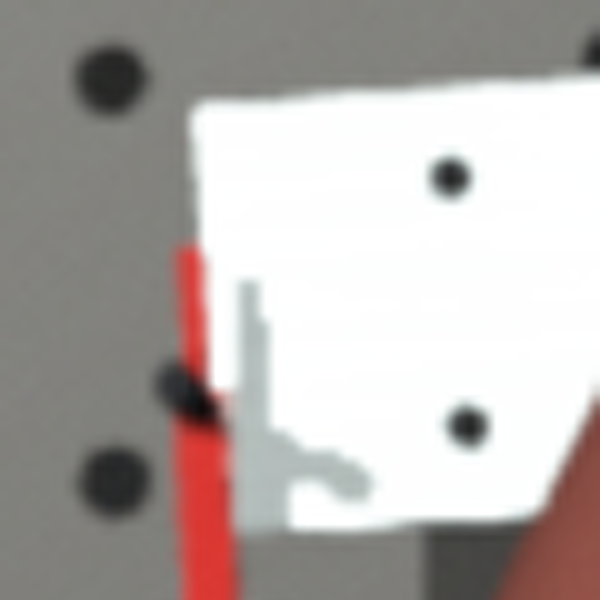

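View pics/s5.png

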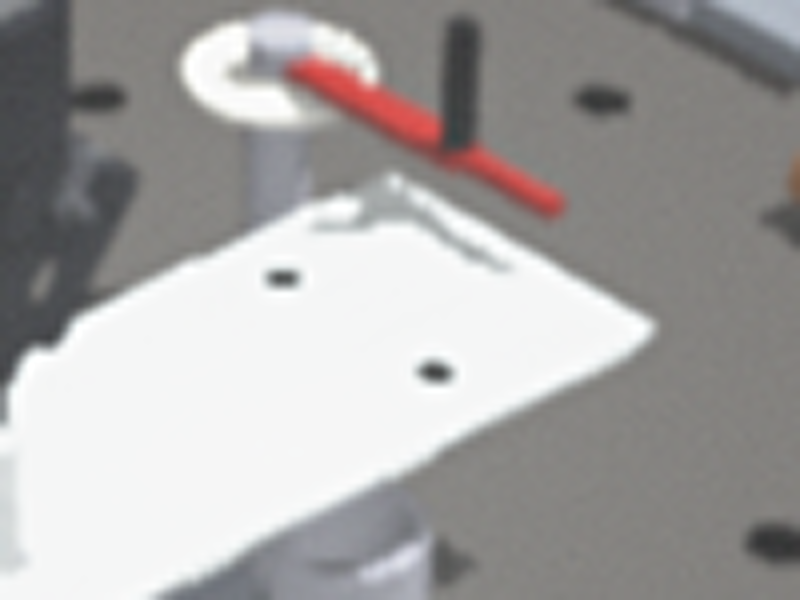

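```bash
python3 - <<'E'
from s1 import *
r=np.array([.5667,.01]);w=np.radians(W);R=np.array([[np.cos(w),-np.sin(w)],[np.sin(w),np.cos(w)]])
B=lambda u,v,z:ray("top",crop(u,v,230,185,10),z); S=lambda u,v,z:ray("scene",crop(u,v,325,210,8),z)
for n,a,b,t in(("top",B(192,103,.086),B(232,530,.086),B(188,247,.1105)),("scene",S(656,322,.086),S(395,174,.086),S(561,203,.1105))):
    L=[R.T@(q[:2]-r) for q in(a,b,t)]; print(n,*L)
    d=L[0]-L[1]; print(np.degrees(np.arctan2(d[1],d[0])),np.hypot(*d),"gap", L[2][1]-(L[1][1]+d[1]*(L[2][0]-L[1][0])/d[0]))
E
```

```text
top [0.06384335 0.17558379] [-0.05645473  0.17120346] [0.01853155 0.17557316]
2.085347194905409 0.12037779571032645 gap 0.0016392780181274935
scene [0.06365544 0.17623615] [-0.05305362  0.17567144] [0.02180513 0.17503078]
0.27723069686762003 0.11671043123845914 gap -0.0010028686371308382
```

```bash
python3 - <<'E'
from h import *
robot.job_done(); s=robot.observe(); print(s["time"],s["tool_pos"],s["ft_force"],s["gripper_width"])
E
```

```text
the job is handed in; nothing more can be done
the job is handed in; nothing more can be done
```

The job is handed in. The gauge arm is square and the plate's leading edge is under its tip, with the gripper still holding the plate's rib. The interface reports no verdict, so this rests on my own checks.

- **Gauge arm:** I turned it by its knob before moving the plate. The camera readings after the turn were 89.1° to 90.7°, and the arm looked unmoved in the last pictures.
- **Plate position:** I gripped the rib and slid the plate about 127 mm along the rest, removing its roughly 2° skew on the way. The top camera puts the edge 1.6 mm short of the tip, and the scene camera puts it 1.0 mm past. The tolerance is 8 mm.
- **Plate straightness:** the two cameras gave 2.1° and 0.3° relative to the rest. It sits about 4 mm to one side, going by the tool position.
- **Hold and rest:** the gripper was closed on the rib with a steady upward force of about 6 N on the tool. That fits the plate bearing on the rest. Tool height stayed constant through the slide and the plate looked level in the pictures; I did not measure the tilt separately.
- **Camera disagreement:** one reading did not agree. Before the last 11 mm, the scene camera showed a gap of 15 mm, while the top camera and the tool position both showed about 10.5 mm. I went with those two.
- **Bystanders:** the arm went near none of them. The collar and the part of the square in view looked unmoved in the pictures, but I did not measure any of them.
- **Time:** about 15 s of the 46 s allowed.

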